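# Step the photometer's filter turret to green and take the reading

## Task

Set the photometer to its green filter: with a fingertip, push the finger tabs of the filter turret round until it has clicked in with the green tab at the white pointer. Only then press the blue read key all the way down and let it come up again. Nothing needs picking up: do not press the yellow zero key, and leave the capped sample vial in the photometer and the bottle, spare vial and pen on the bench where they are.

Things in the scene. Friction and masses are not known exactly. Their poses are not given: they have to be found in the camera images.
- photometer: Bench filter photometer, fixed, 250 (its x) x 304 (its y) mm, light grey deck 70 mm above the bench. Origin: centre of its underside; x away from its key side, y to its left, z up. In its frame, in mm: turret axis (30, -68), read key (-95, 112), zero key (-95, 46), sample well (30, 98), low display (-40, 80), 56 x 116, up to 17 above the deck. The deck is bare out to 95 mm around the turret axis.
- turret_hub (a point): Top centre of the filter turret's hub, on its upright axis, 24 mm above the deck. The turret: a black disc 100 mm across, top 18 mm above the deck, with six round coloured filters and, on the rim beside each, a finger tab topped in its filter's colour, every 60 degrees. Counter-clockwise from above: green, yellow, orange, red, violet, blue. It turns endlessly either way.
- turret (a joint): Turret angle, rad: 0 (or whole turns) with the green tab at the pointer, growing counter-clockwise from above. Spring click stops every 60 degrees (1.047). About 3.5 N sideways on a tab moves it out of a stop, less up to half-way (30 degrees); past that it springs on by itself into the next stop, ahead of the finger. It starts in one of the other five stops, at 1.047 to 5.236.
- green_tab (a point): Middle of the green finger tab, 60 mm from the turret's axis, 15 mm above the deck. Each tab is an upright bar 8 mm wide that sticks out radially from the rim, 50 to 70 mm from the axis, from 6 to 24 mm above the deck. The other five follow every 60 degrees; 50 mm are clear between neighbouring tabs' sides.
- pointer (a point): Where the green tab's middle must come: 60 mm from the turret's axis, towards the photometer's +y side, 15 mm above the deck. The pointer itself is a flat white triangle on the deck just outside the tabs' circle on this side, at the end of a flat dark strip that leads to the sample well.
- read_key_top (a point): Centre of the top of the blue read key, a round key 24 mm across standing about 14 mm out of the deck, in a round grey rim 40 mm across (5 mm above the deck). The point moves with the key.
- read_key (a joint): Travel of the blue read key: 0 up, 0.005 m fully down; it springs back. About 1 N to start and 4 N to bottom.
- zero_key_top (a point): Centre of the top of the yellow zero key, the same shape as the read key, 66 mm beside it. Not to be pressed.
- zero_key (a joint): Travel of the yellow zero key: 0 up, 0.005 m fully down.
- sample_vial_mid (a point): Middle (half-way up the black cap) of the sample vial: loose glass vial 25 mm across with a wide black light-shield cap 38 mm across, standing in the photometer's sample well; the cap's top is 29 mm above the deck. Bystander.
- reagent_bottle_mid (a point): Centre of a loose white plastic reagent bottle with a red cap, 58 mm across, 105 mm high, standing on the bench to the photometer's left (+y). Bystander.
- spare_vial_mid (a point): Centre of a loose spare vial with a pink label and a white cap, 27 mm across, 56 mm high, standing on the bench to the photometer's right (-y). Bystander.
- marker_pen_mid (a point): Centre of a loose black marker pen, 130 mm long, 13 mm thick, lying on the bench before the photometer's key side. Bystander.

How it is judged:
By the outcome, as a careful person would: the job done as asked, in the order asked, and still so for the second after the job is handed in, with the robot touching nothing.
It also fails if it takes over 64 s, if anything falls off the work surface, if the arm or the gripper's body presses on something with over 40 N, if the wrist force passes 120 N, or if a joint passes its speed limit or range.

## Robot

A 6-joint arm with a two-finger parallel gripper is mounted at the origin on the work surface. World frame = base frame: x ahead of the robot, y to its left, z up, the work surface at z = 0. Lengths are in m, angles in rad, forces in N, time in s.
With the tool pointing down it reaches from about 0.25 to 0.775 m from the base axis. Payload 4 kg.
Tool frame: the origin (TCP) lies midway between the tips of the shut fingers; the grasp point (between the pads) lies 19 mm behind it; z points along the fingers, y is the direction in which the jaws open and shut (so a half turn about z gives the same grasp; the last joint's range is limited). The gripper opens to 94 mm and grips with 3 to 60 N. Pads are 16 mm wide; open, the fingers measure 119 mm over their backs; the gripper's body (75 mm by 177 mm) begins 78 mm behind the grasp point.
Start: joints at [-1.234, 0.087, 1.371, -0, 1.684, -0.103], TCP at [0.234, -0.498, 0.206] pointing down, gripper open.
Joint ranges: [-3.1, 3.1], [-0.76, 2.03], [0.27, 2.55], [-1.08, 4.22], [0.17, 2.65], [-2.57, 2.57]. Speed limits (rad/s): [2.79, 2.79, 3.14, 3.14, 3.14, 3.14].

## Interface

Orientations are given as a unit quaternion [w, x, y, z].
In Python, from bench import manip gives the robot as it stands. The module is installed in compiled form; this text tells all that it offers.
- The arm moves only by the shell command python3 -m inch 'ROWS' [FORCE]. ROWS is JSON, one flat list of numbers, 5 for each row, row after row: the opening in per cent of the stroke, from 0 (shut) to 100 (fully open), then the shift along the world's x, y, z in cm, then the turn about the world's z in rad. A call has 1 to 20 rows; each row is the pose to reach, as a shift and turn from the pose measured when the call began; what a row does not reach only later rows make up. A row lasts 1/8 s, in which the tool goes at most 62.5 mm and 10.7 degrees, less where a joint would pass 70% of its speed; a pose out of reach is approached as far as the arm can. A call with a gripper value outside its range is refused whole. The fingers move at their own pace and stop on an object; FORCE is the grip in N (left out, the last holds). Time passes only in rows, so rows that repeat a pose let the fingers close. It gives the time, the measured TCP pose, the force and the opening at its end, in the units of the state.
- manip.sense(): the state, without advancing time (a new reading comes with each control period).
- manip.get_image(name): name is "scene" or "side" or "wrist"; returns a dict with "img" (420x560x3 uint8, blue, green, red), "intrinsics" (3x3 intrinsics, pixels), "rvec" (rotation vector, rad) and "tvec" (3), from world to camera coordinates, as OpenCV has them; the wrist camera has in their place "mount" (4x4, takes a point from camera to tool coordinates, whose origin is the TCP and whose axes are the flange's). Camera axes: x right, y down, z forward; pixel columns grow to the right and rows downward; lengths in m; the calibration is good to about 2 mm. A picture is of the moment at which its call begins: read the wrist's pose just before it. There is no depth.
- manip.hand_in(): hands the job in, once; it reports no verdict.
The state is a dict: "time_s": time; "qpos": joint angles; "qd": joint speeds; "joint_torque": joint torques, N m; "tcp_pos": TCP position; "ee_rot": TCP orientation; "force": force on the tool from outside, world axes, zero at the start; "torque": the same for the moment, N m; "gripper_width": finger opening in m.
Only numpy, scipy, OpenCV 4.12 (cv2) and the standard library are available. Lean on these libraries where they do the work, as an engineer would, in place of code of your own. Each camera call takes 0.05 s, during which the arm holds its last target.

## Working session

There is one attempt and no reset: what is moved stays moved. The work goes in short steps, Python scripts to look and compute and a shell command to move; the robot and the scene stay as the last step left them, time stands still between calls to the robot, and variables do not carry over. Pictures are saved under pics/ and viewed, and the job is handed in when it is done.

```bash
mkdir -p pics; cat > h.py <<'E'
import numpy as np, cv2
from bench import manip
def snap(n,f):
    s=manip.sense(); d=manip.get_image(n); cv2.imwrite('pics/'+f+'.png',d['img']); 
    np.save('pics/'+f+'.npy',dict(d=d,s=s),allow_pickle=True); return d,s
E
python3 - <<'E'
from h import *
for n in("scene","side","wrist"):
    d,s=snap(n,n+"0"); print(n,d['intrinsics'].tolist(),d.get('rvec'),d.get('tvec'),d.get('mount'))
print(s)
E
```

```text
scene [[484.6252275014537, 0.0, 288.0697473426283], [0.0, 484.6252275014537, 211.42466830711774], [0.0, 0.0, 1.0]] [ 2.01345446  1.06262032 -0.55101124] [-0.33031214 -0.18218142  1.26391515] None
side [[545.3503297357996, 0.0, 275.85789921512344], [0.0, 545.3503297357996, 205.99793965161064], [0.0, 0.0, 1.0]] [ 0.49864633 -2.48421846  1.4406495 ] [0.5012653 0.1441827 0.8878171] None
wrist [[334.78895925659265, 0.0, 278.4339501481489], [0.0, 334.78895925659265, 204.48473772275895], [0.0, 0.0, 1.0]] None None [[ 1.64890188e-04 -9.70461500e-01 -2.41255983e-01  6.97652265e-02]
 [ 9.99999985e-01  1.72879458e-04 -1.19486083e-05  9.43681925e-04]
 [ 5.33038680e-05 -2.41255977e-01  9.70461514e-01 -1.78952927e-01]
 [ 0.00000000e+00  0.00000000e+00  0.00000000e+00  1.00000000e+00]]
{'time_s': 0.1, 'qpos': array([-1.23411296e+00,  8.79102427e-02,  1.37208858e+00,  6.38776493e-06,
        1.68358210e+00, -1.03096311e-01]), 'qd': array([-0.00257284, -0.00342801, -0.00389788, -0.00280515, -0.00180113,
        0.00040238]), 'joint_torque': array([ 2.28903489e-03, -3.41253376e+01, -3.03301013e+01,  7.20295636e-02,
        3.04547965e-02, -9.79218157e-05]), 'tcp_pos': array([ 0.23399615, -0.49720633,  0.20441266]), 'ee_rot': array([-9.87732005e-04,  9.75920924e-01,  2.18122355e-01, -1.12692400e-04]), 'force': array([ 0.1186349 , -0.22515424,  0.01364518]), 'torque': array([ 0.0160225 ,  0.03625927, -0.01696825]), 'gripper_width': 0.09382611300491273}
```

View pics/scene0.png

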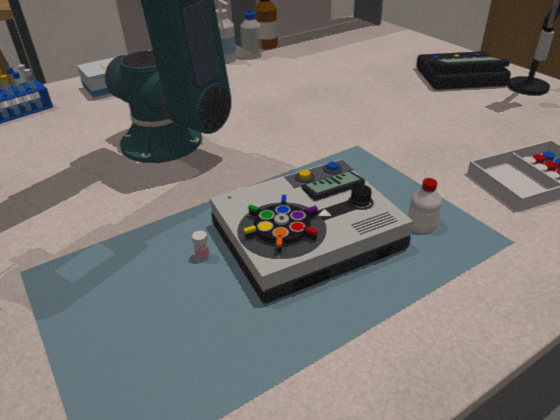

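View pics/side0.png

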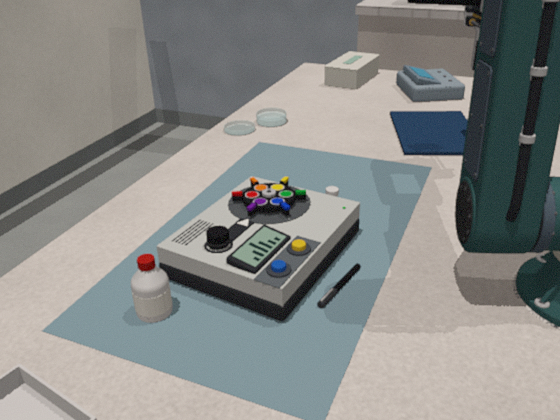

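View pics/wrist0.png

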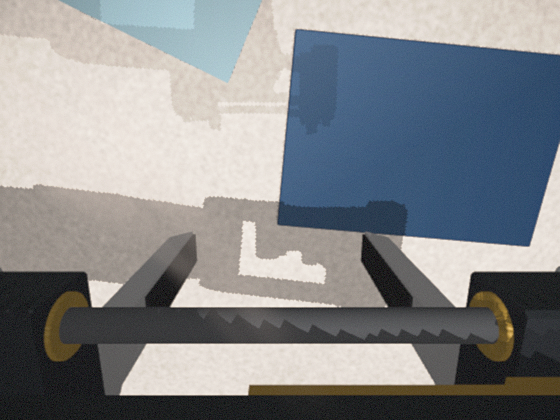

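```bash
python3 - <<'E'
import cv2
a=cv2.imread('pics/scene0.png')[140:300,200:420]; cv2.imwrite('pics/sceneZ.png',cv2.resize(a,None,fx=3.6,fy=3.6,interpolation=cv2.INTER_CUBIC))
a=cv2.imread('pics/side0.png')[160:310,150:370]; cv2.imwrite('pics/sideZ.png',cv2.resize(a,None,fx=3.6,fy=3.6,interpolation=cv2.INTER_CUBIC))
E
```

```text
(no output)
```

View pics/sceneZ.png

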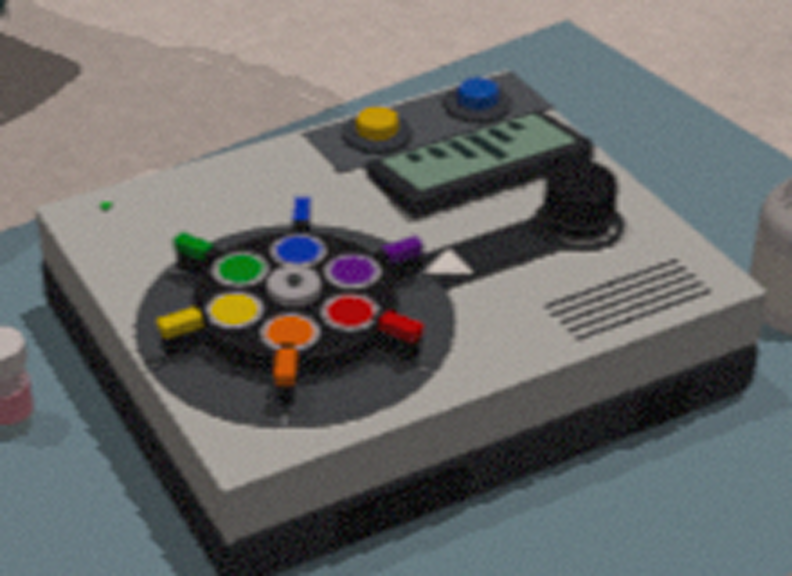

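View pics/sideZ.png

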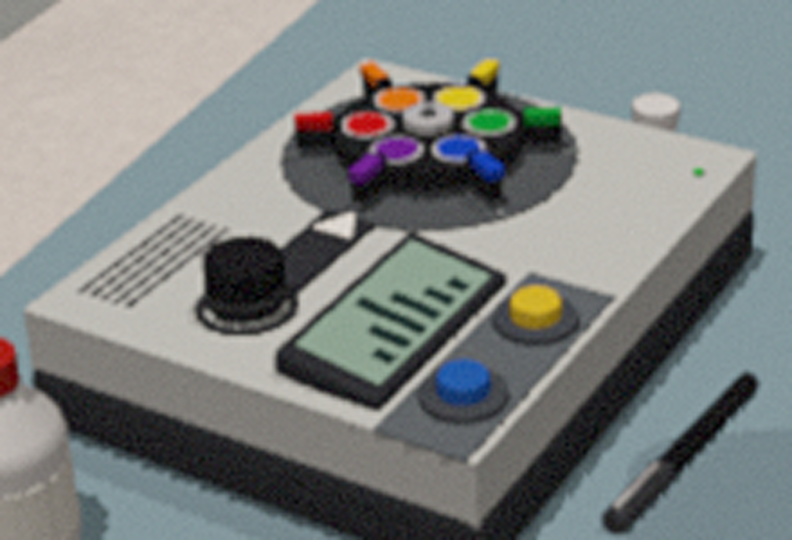

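```bash
cat > fit.py <<'E'
from h import *
from scipy.optimize import least_squares
def tab(k,th0=120): # k index CCW from green
    a=np.radians(90+th0+60*k); return (30+60*np.cos(a),-68+60*np.sin(a),94)
M=dict(read=(-95,112,84),zero=(-95,46,84),hub=(30,-68,94),c1=(-125,-152,70),c2=(-125,152,70),c3=(125,152,70),c4=(125,-152,70))
for k,n in enumerate("green yellow orange red violet blue".split()): M[n]=tab(k)
S=dict(read=(480,86),zero=(378,118),hub=(294,276),c1=(40,214),c2=(512,72),c3=(765,292),c4=(228,490),violet=(403,247),blue=(302,208),green=(190,240),yellow=(180,319),orange=(286,360),red=(402,322))
D=dict(read=(464,374),zero=(536,299),hub=(428,112),c3=(25,312),c2=(470,462),c1=(755,152),c4=(365,60),violet=(367,166),blue=(487,165),green=(542,116),yellow=(486,70),orange=(374,70),red=(315,121))
obs=[]
for nm,P,off in(("scene0",S,(200,140)),("side0",D,(150,160))):
    d=np.load(f'pics/{nm}.npy',allow_pickle=True).item()['d']
    ks=list(P); obs.append((d,ks,(np.array([P[k] for k in ks])+.5)/3.6-.5+off))
def W(p,m): 
    c,s=np.cos(p[3]),np.sin(p[3]); m=np.array(m)/1000.; return np.array([[c,-s,0],[s,c,0],[0,0,1]])@m+p[:3]
def res(p,o=obs):
    r=[]
    for d,ks,q in o:
        X=np.array([W(p,M[k]) for k in ks]); u=cv2.projectPoints(X,d['rvec'],d['tvec'],d['intrinsics'],None)[0][:,0]
        r.append((u-q).ravel())
    return np.concatenate(r)
if __name__=="__main__":
    for o in(obs,obs[:1],obs[1:]):
        best=min((least_squares(res,[.5,y0,0,a],args=(o,)) for a in(-2,-1,0,1,2,3) for y0 in (-.1,)),key=lambda s:s.cost)
        print(best.x.round(4),best.cost)
        if o is obs:
            p=best.x; np.save('p.npy',p); r=best.fun.reshape(-1,2); print(r.round(1).tolist())
    for k in M: print(k,W(p,M[k]).round(4))
E
python3 fit.py
```

```text
[ 0.5308  0.0867 -0.0012 -0.1192] 37.57856415285562
[[-0.3, 0.0], [0.0, -0.6], [0.2, 1.4], [-3.1, -2.2], [-0.8, -1.6], [3.1, 0.4], [-2.0, 2.2], [0.0, -0.4], [0.1, 0.3], [1.4, 0.6], [0.3, -0.3], [0.2, 0.4], [-0.2, 0.0], [-0.4, -0.0], [-0.2, 0.0], [0.1, 0.9], [-3.1, -0.1], [2.1, 2.8], [2.6, 0.4], [-0.2, -1.1], [-0.1, -0.3], [-0.2, -0.6], [0.2, -0.8], [-0.3, -0.1], [0.3, 0.5], [-0.3, -1.0]]
[ 0.5187  0.0951 -0.0123 -0.1224] 11.393212419970641
[ 0.5385  0.0705 -0.0117  6.1639] 7.074334483668025
read [0.4498 0.2092 0.0828]
zero [0.442  0.1437 0.0828]
hub [0.5525 0.0156 0.0928]
c1 [ 0.3886 -0.0494  0.0688]
c2 [0.4248 0.2525 0.0688]
c3 [0.673  0.2228 0.0688]
c4 [ 0.6369 -0.0791  0.0688]
green [ 0.4974 -0.008   0.0928]
yellow [ 0.5454 -0.044   0.0928]
orange [ 0.6006 -0.0203  0.0928]
red [0.6077 0.0392 0.0928]
violet [0.5597 0.0752 0.0928]
blue [0.5045 0.0516 0.0928]
```

```bash
sed -i 's/    ks=list(P);/    ks=[k for k in P if k[0]!="c"];/' fit.py; python3 fit.py | grep -v "^c"; python3 - <<'E'
from h import *; import fit
p=np.load('p.npy'); h=fit.W(p,fit.M['hub'])
for a in(226,232,238):
    print(a,[(h[:2]+r*np.array([np.cos(np.radians(a)),np.sin(np.radians(a))])).round(4) for r in(62,66,95)])
E
```

```text
[ 5.3040e-01  8.6800e-02 -1.2000e-03  6.1636e+00] 4.185727638336017
[[-0.4, -0.0], [-0.1, -0.7], [0.1, 1.2], [-0.1, -0.5], [-0.0, 0.2], [1.3, 0.5], [0.2, -0.4], [0.0, 0.3], [-0.3, -0.1], [-0.2, 0.1], [0.0, 0.2], [0.3, 1.0], [0.1, -0.2], [0.0, -0.5], [0.5, -0.7], [-0.1, -0.0], [0.5, 0.5], [-0.1, -0.9]]
[ 0.5327  0.0852  0.0009 -0.1216] 2.1835179402045415
[ 0.5311  0.0855 -0.0022 -0.1168] 1.6435679395056013
read [0.4494 0.2093 0.0828]
zero [0.4415 0.1438 0.0828]
hub [0.5521 0.0157 0.0928]
green [ 0.4969 -0.0079  0.0928]
yellow [ 0.5449 -0.0439  0.0928]
orange [ 0.6001 -0.0203  0.0928]
red [0.6072 0.0393 0.0928]
violet [0.5592 0.0753 0.0928]
blue [0.504  0.0517 0.0928]
226 [array([-42.5168, -44.5834]), array([-45.2954, -47.4607]), array([-65.4405, -68.3216])]
232 [array([-37.619, -48.841]), array([-40.0816, -51.993 ]), array([-57.9358, -74.8453])]
238 [array([-32.3029, -52.5633]), array([-34.4226, -55.9555]), array([-49.7903, -80.5489])]
```

```bash
python3 -m inch '[0,4,8,0,0.1, 0,8,16,0,0.2, 0,12,24,0,0.3, 0,16,32,0,0.4, 0,20,40,0,0.47, 0,24,44,0,0.47, 0,26,45,0,0.47, 0,26,45,0,0.47, 0,26,45,0,0.47,0,26,45,0,0.47,0,26,45,0,0.47,0,26,45,0,0.47]'; python3 - <<'E'
from h import *
d,s=snap("wrist","w1");print(s['tcp_pos'],s['ee_rot'],s['force'],s['gripper_width'],s['time_s'])
E
```

```text
time_s: 1.65
tcp_pos: [0.4935, -0.0484, 0.2047]
ee_rot: [-0.001, 0.899, 0.438, -0.0]
force: [-0.4, -0.3, 1.2]
gripper_width: 0.0005
[ 0.49347431 -0.04842632  0.20469878] [-6.23598476e-04  8.98747383e-01  4.38466230e-01 -3.43832682e-04] [-0.4125189  -0.26225772  1.19424919] 0.0005095320000143246 1.65
```

View pics/w1.png

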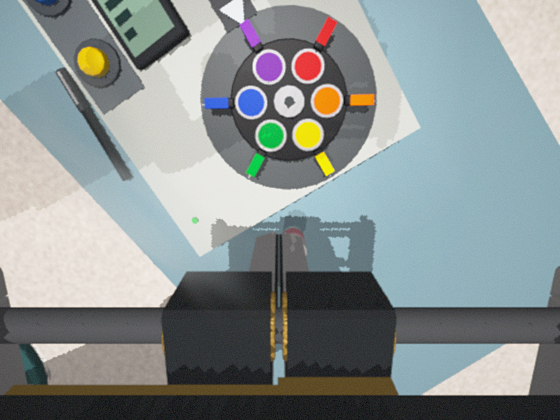

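```bash
cat >> h.py <<'E'
from scipy.spatial.transform import Rotation as R
def proj_w(d,s,X):
    q=s['ee_rot']; T=np.eye(4); T[:3,:3]=R.from_quat(np.r_[q[1:],q[0]]).as_matrix(); T[:3,3]=s['tcp_pos']
    C=np.linalg.inv(T@d['mount']); c=C@np.r_[X,1]; u=d['intrinsics']@c[:3]; return u[:2]/u[2]
def load(f):
    o=np.load('pics/'+f+'.npy',allow_pickle=True).item(); return o['d'],o['s']
E
python3 - <<'E'
from h import *; import fit
d,s=load('w1');p=np.load('p.npy')
for k in fit.M: print(k,proj_w(d,s,fit.W(p,fit.M[k])).round(1))
print('tcp',proj_w(d,s,s['tcp_pos']))
h=fit.W(p,fit.M['hub'])
for r in(62,66):
  for a in (238,232,226,220,214,208,202,196,190,184,178):
    print(r,a,(h[:2]+r/1000*np.array([np.cos(np.radians(a)),np.sin(np.radians(a))])).round(4),((h[:2]+r/1000*np.array([np.cos(np.radians(a)),np.sin(np.radians(a))])-s['tcp_pos'][:2])*100).round(2))
print('toolx deg',np.degrees(2*np.arctan2(s['ee_rot'][2],s['ee_rot'][1])))
E
```

```text
read [ 34.8 -16.9]
zero [87.3 59.4]
hub [285.7  99.8]
c1 [196.1 258.7]
c2 [-13.4 -35.7]
c3 [ 242.3 -238.6]
c4 [421.2 127.5]
green [252.  163.1]
yellow [321.1 161.8]
orange [358.   98.4]
red [322.6  30.5]
violet [246.9  32.2]
blue [213.5 101.3]
tcp [276.85210217 246.88325762]
62 238 [ 0.5192 -0.0369] [2.57 1.15]
62 232 [ 0.5139 -0.0332] [2.04 1.53]
62 226 [ 0.509  -0.0289] [1.55 1.95]
62 220 [ 0.5046 -0.0242] [1.11 2.43]
62 214 [ 0.5007 -0.019 ] [0.72 2.95]
62 208 [ 0.4973 -0.0134] [0.38 3.5 ]
62 202 [ 0.4946 -0.0075] [0.11 4.09]
62 196 [ 0.4925 -0.0014] [-0.1  4.7]
62 190 [0.491  0.0049] [-0.25  5.34]
62 184 [0.4902 0.0114] [-0.33  5.98]
62 178 [0.4901 0.0179] [-0.34  6.63]
66 238 [ 0.5171 -0.0403] [2.36 0.82]
66 232 [ 0.5114 -0.0363] [1.79 1.21]
66 226 [ 0.5062 -0.0318] [1.27 1.66]
66 220 [ 0.5015 -0.0267] [0.8  2.17]
66 214 [ 0.4973 -0.0212] [0.39 2.72]
66 208 [ 0.4938 -0.0153] [0.03 3.31]
66 202 [ 0.4909 -0.009 ] [-0.26  3.94]
66 196 [ 0.4886 -0.0025] [-0.49  4.59]
66 190 [0.4871 0.0042] [-0.64  5.27]
66 184 [0.4862 0.0111] [-0.73  5.95]
66 178 [0.4861 0.018 ] [-0.74  6.64]
toolx deg 52.01213705642688
```

```bash
python3 -m inch '[0,2,1.2,-3,0, 0,2,1.2,-8,0, 0,2,1.2,-10,0, 0,2,1.2,-10,0,0,2,1.2,-10,0]'; python3 - <<'E'
from h import *
d,s=snap("wrist","w2");print(s['tcp_pos'],s['force'],proj_w(d,s,s['tcp_pos']))
E
```

```text
time_s: 2.33
tcp_pos: [0.5143, -0.037, 0.1062]
ee_rot: [0.0, 0.899, 0.438, 0.001]
force: [0.1, -0.2, 0.4]
gripper_width: 0.0004
[ 0.5142502  -0.03704099  0.10622813] [ 0.14479675 -0.20056004  0.35908445] [276.85268425 246.88540806]
```

View pics/w2.png

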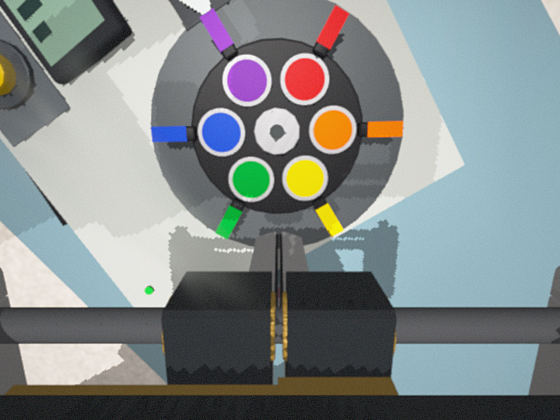

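```bash
python3 - <<'E'
from h import *
from scipy.optimize import least_squares
for f,uv in(('w1',(289,101)),('w2',(277,132))):
    d,s=load(f)
    for z in (.0925,.0945):
        x=least_squares(lambda x:proj_w(d,s,np.r_[x,z])-uv,[.55,.015]).x; v=s['tcp_pos'][:2]-x
        print(f,z,x.round(4),np.hypot(*v),np.degrees(np.arctan2(v[1],v[0]))%360)
d,s=load('w2');h=np.array([.553,.0145])
for r in (64,):
  for a in range(240,150,-6):
    c=h+r/1000*np.array([np.cos(np.radians(a)),np.sin(np.radians(a))]); print(a,((c-s['tcp_pos'][:2])*100).round(2),round(np.radians(a-232),2))
E
```

```text
w1 0.0925 [0.5537 0.0133] 0.08621551140770466 225.69775161037907
w1 0.0945 [0.5536 0.0132] 0.08609753262380371 225.72715793428608
w2 0.0925 [0.5534 0.0129] 0.06347952966992956 231.8789130878556
w2 0.0945 [0.5535 0.0129] 0.06353790045530526 231.87234145165414
240 [ 0.67 -0.39] 0.14
234 [ 0.11 -0.02] 0.03
228 [-0.41  0.4 ] -0.07
222 [-0.88  0.87] -0.17
216 [-1.3   1.39] -0.28
210 [-1.67  1.95] -0.38
204 [-1.97  2.55] -0.49
198 [-2.21  3.18] -0.59
192 [-2.39  3.82] -0.7
186 [-2.49  4.49] -0.8
180 [-2.53  5.15] -0.91
174 [-2.49  5.82] -1.01
168 [-2.39  6.48] -1.12
162 [-2.21  7.13] -1.22
156 [-1.97  7.76] -1.33
```

```bash
python3 -m inch '[0,0,0,-1,0, 0,0,0,-2,0, 0,0,0,-2.5,0, 0,0,0,-2.5,0]'; python3 - <<'E'
from h import *
s=manip.sense();print(s['tcp_pos'],s['force'])
h=np.array([.5535,.013])
for a in range(230,172,-4):
    c=h+.0635*np.array([np.cos(np.radians(a)),np.sin(np.radians(a))]); print(a,((c-s['tcp_pos'][:2])*100).round(2),round(np.radians(a-232),2))
E
```

```text
time_s: 2.88
tcp_pos: [0.514, -0.0368, 0.0808]
ee_rot: [-0.0, 0.899, 0.438, 0.0]
force: [-0.7, -0.5, -0.0]
gripper_width: 0.0003
[ 0.51399721 -0.03682574  0.08075008] [-0.71542718 -0.48070064 -0.01344361]
230 [-0.13  0.12] -0.03
226 [-0.46  0.41] -0.1
222 [-0.77  0.73] -0.17
218 [-1.05  1.07] -0.24
214 [-1.31  1.43] -0.31
210 [-1.55  1.81] -0.38
206 [-1.76  2.2 ] -0.45
202 [-1.94  2.6 ] -0.52
198 [-2.09  3.02] -0.59
194 [-2.21  3.45] -0.66
190 [-2.3   3.88] -0.73
186 [-2.36  4.32] -0.8
182 [-2.4   4.76] -0.87
178 [-2.4  5.2] -0.94
174 [-2.36  5.65] -1.01
```

```bash
python3 -m inch '[0,-0.46,0.41,0,-0.1, 0,-0.77,0.73,0,-0.17, 0,-1.05,1.07,0,-0.24, 0,-1.31,1.43,0,-0.31, 0,-1.55,1.81,0,-0.38, 0,-1.76,2.2,0,-0.45, 0,-1.94,2.6,0,-0.52, 0,-2.09,3.02,0,-0.59, 0,-2.21,3.45,0,-0.66, 0,-2.3,3.88,0,-0.73, 0,-2.36,4.32,0,-0.8, 0,-2.4,4.76,0,-0.87, 0,-2.4,4.76,0,-0.87, 0,-2.4,4.76,0,-0.87]'; python3 - <<'E'
from h import *
d,s=snap("wrist","w3");print(s['tcp_pos'],s['force'])
E
```

```text
time_s: 4.62
tcp_pos: [0.4901, 0.0107, 0.0809]
ee_rot: [0.0, 1.0, 0.019, 0.001]
force: [1.1, -0.5, -0.9]
gripper_width: 0.0006
[0.49013582 0.01068484 0.08090639] [ 1.08763258 -0.48682528 -0.87015704]
```

View pics/w3.png

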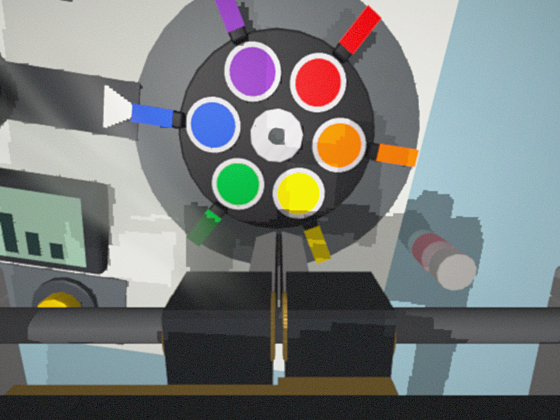

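```bash
python3 -m inch '[0,0,0,2,0, 0,0,0,3,0, 0,0,0,3,0, 0,1,-2,3,0.17, 0,2.0,-4,3,0.35, 0,2.4,-4.75,3,0.52, 0,2.4,-4.75,3,0.7, 0,2.4,-4.75,3,0.87, 0,2.4,-4.75,3,0.87, 0,2.4,-4.75,1,0.87, 0,2.4,-4.75,0,0.87, 0,2.4,-4.75,0,0.87, 0,2.4,-4.75,0,0.87]'; python3 - <<'E'
from h import *
s=manip.sense();print(s['tcp_pos'],s['force'])
E
```

```text
time_s: 6.3
tcp_pos: [0.5144, -0.0369, 0.0813]
ee_rot: [0.0, 0.899, 0.438, 0.001]
force: [-0.1, 0.8, 0.9]
gripper_width: 0.0003
[ 0.51443619 -0.0369147   0.08131863] [-0.13835769  0.84827567  0.86741663]
```

```bash
python3 -m inch '[0,-0.46,0.41,0,-0.1, 0,-0.77,0.73,0,-0.17, 0,-1.05,1.07,0,-0.24, 0,-1.31,1.43,0,-0.31, 0,-1.55,1.81,0,-0.38, 0,-1.76,2.2,0,-0.45, 0,-1.94,2.6,0,-0.52, 0,-2.09,3.02,0,-0.59, 0,-2.21,3.45,0,-0.66, 0,-2.3,3.88,0,-0.73, 0,-2.36,4.32,0,-0.8, 0,-2.4,4.76,0,-0.87, 0,-2.4,4.76,0,-0.87, 0,-2.4,4.76,0,-0.87]'; python3 -m inch '[0,0,0,2,0, 0,0,0,5,0, 0,0,0,5,0, 0,0,0,5,0]'; python3 - <<'E'
from h import *
d,s=snap("wrist","w4");print(s['tcp_pos'],s['force'])
import fit; p=np.load('p.npy'); print(proj_w(d,s,fit.W(p,fit.M['read'])),proj_w(d,s,fit.W(p,fit.M['zero'])))
E
```

```text
time_s: 8.05
tcp_pos: [0.4908, 0.0105, 0.0818]
ee_rot: [0.001, 1.0, 0.019, 0.001]
force: [0.4, -0.0, -0.5]
gripper_width: 0.0005
time_s: 8.55
tcp_pos: [0.4903, 0.0105, 0.1309]
ee_rot: [0.0, 1.0, 0.019, 0.001]
force: [0.4, -0.0, -0.0]
gripper_width: 0.0008
[0.49033887 0.01049812 0.13091005] [ 0.3579704  -0.01014029 -0.00968857]
[  3.678034   266.90441156] [ 94.64449187 279.84910446]
```

View pics/w4.png

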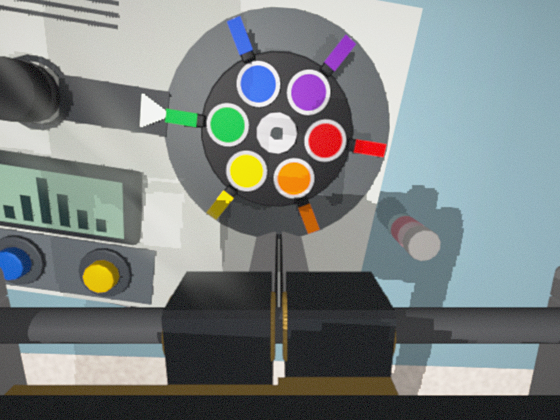

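```bash
python3 -m inch '[0,-1,5,2,0, 0,-2,10,3,0, 0,-3,15,3,0, 0,-3.9,19.6,3,0, 0,-3.9,19.6,3,0,0,-3.9,19.6,3,0]'; python3 - <<'E'
from h import *
d,s=snap("wrist","w5");print(s['tcp_pos'],s['force'])
import fit; p=np.load('p.npy'); print(proj_w(d,s,fit.W(p,fit.M['read'])),proj_w(d,s,fit.W(p,fit.M['zero'])))
E
```

```text
time_s: 9.35
tcp_pos: [0.4505, 0.2059, 0.1591]
ee_rot: [0.001, 1.0, 0.019, -0.001]
force: [0.1, 0.2, -0.4]
gripper_width: 0.0006
[0.4504885  0.20594329 0.1591108 ] [ 0.11798097  0.17851355 -0.40744848]
[272.85031054 213.62872533] [354.47063237 226.10738827]
```

View pics/w5.png

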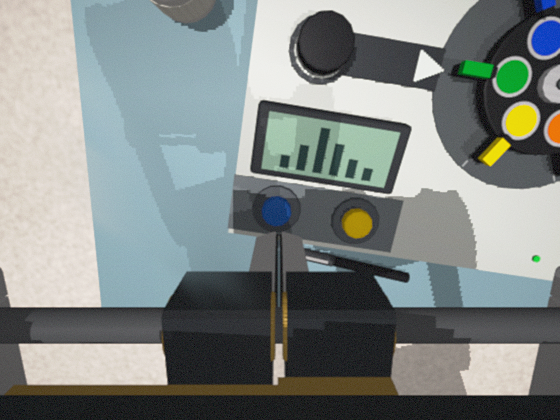

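```bash
python3 - <<'E'
from h import *
from scipy.optimize import least_squares
d,s=load('w5')
for uv in((276,212),(357,224)):
    x=least_squares(lambda x:proj_w(d,s,np.r_[x,.084])-uv,[.45,.2]).x; print(x,(x-s['tcp_pos'][:2])*100)
E
```

```text
[0.45117839 0.20688388] [0.06898985 0.09405835]
[0.44374682 0.14225481] [-0.67416767 -6.36884884]
```

```bash
python3 -m inch '[0,0.05,0.1,-3,0, 0,0.05,0.1,-6,0, 0,0.05,0.1,-7,0, 0,0.05,0.1,-7,0]';python3 -m inch '[0,0,0,-0.3,0, 0,0,0,-0.5,0,0,0,0,-0.5,0]'; python3 -m inch '[0,0,0,-0.2,0, 0,0,0,-0.2,0]'
```

```text
time_s: 9.9
tcp_pos: [0.4512, 0.2055, 0.0889]
ee_rot: [0.001, 1.0, 0.018, -0.001]
force: [-0.4, -0.4, -0.3]
gripper_width: 0.0004
time_s: 10.28
tcp_pos: [0.4515, 0.2057, 0.0844]
ee_rot: [0.001, 1.0, 0.018, -0.001]
force: [-0.4, -0.2, 0.5]
gripper_width: 0.0002
time_s: 10.52
tcp_pos: [0.4516, 0.2057, 0.0828]
ee_rot: [0.001, 1.0, 0.018, -0.001]
force: [-0.1, -0.5, 1.9]
gripper_width: 0.0003
```

```bash
python3 -m inch '[0,0,0,-0.2,0, 0,0,0,-0.2,0]'; python3 -m inch '[0,0,0,-0.2,0, 0,0,0,-0.2,0]';  python3 -m inch '[0,0,0,-0.15,0, 0,0,0,-0.15,0]'
```

```text
time_s: 10.78
tcp_pos: [0.4517, 0.2058, 0.0809]
ee_rot: [0.001, 1.0, 0.018, -0.001]
force: [-1.2, -1.5, 3.0]
gripper_width: 0.0003
time_s: 11.02
tcp_pos: [0.4517, 0.2058, 0.0793]
ee_rot: [0.001, 1.0, 0.018, -0.001]
force: [-2.0, -0.6, 3.8]
gripper_width: 0.0004
time_s: 11.28
tcp_pos: [0.4518, 0.2058, 0.0791]
ee_rot: [0.001, 1.0, 0.018, -0.0]
force: [-4.0, -0.8, 9.5]
gripper_width: 0.0005
```

```bash
python3 -m inch '[0,0,0,0.5,0, 0,0,0,2,0, 0,0,0,6,0, 0,0,0,10,0, 0,-3,0,12,0, 0,-6,-3,12,0,0,-6,-3,12,0,0,-6,-3,12,0]'; python3 - <<'E'
from h import *
for n in("scene","side","wrist"): d,s=snap(n,n+"9")
print(s['tcp_pos'],s['force'],s['time_s'])
a=cv2.imread('pics/scene9.png')[140:300,200:450]; b=cv2.imread('pics/side9.png')[160:320,130:380]
cv2.imwrite('pics/f9.png',cv2.resize(np.vstack([a,b]),None,fx=1.85,fy=1.85,interpolation=cv2.INTER_CUBIC))
E
```

```text
time_s: 12.28
tcp_pos: [0.3922, 0.176, 0.1994]
ee_rot: [0.001, 1.0, 0.018, 0.0]
force: [0.2, 0.4, -0.1]
gripper_width: 0.0005
[0.39234155 0.17615285 0.19900351] [ 0.11655917 -0.80784007 -0.63651827] 12.375
```

View pics/f9.png

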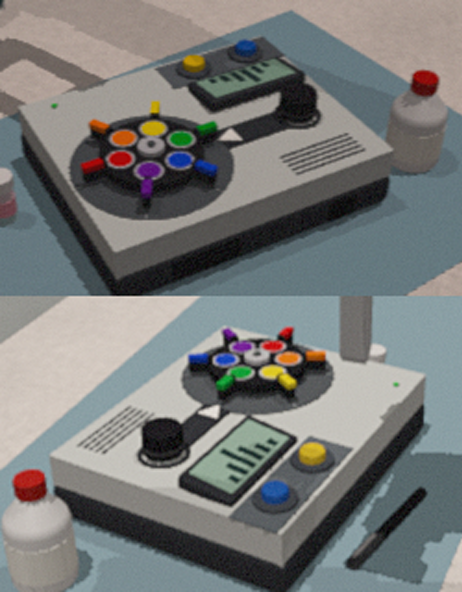

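View pics/wrist9.png

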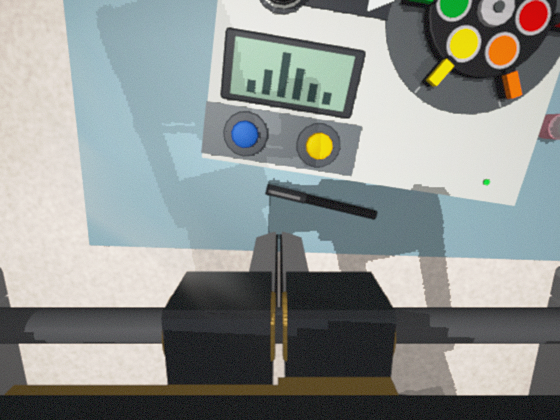

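```bash
python3 -c "
from bench import manip; print(manip.hand_in())"
```

```text
the job is handed in; nothing more can be done
None
```

The photometer is set to green and the read key has been pressed and released; I handed the job in at 12.4 s of the 64 s allowed.

- **Turret:** it started with violet at the pointer. I pushed the tabs clockwise with the shut fingers, one 60° click at a time. The wrist pictures showed blue at the pointer after the first push and green after the second.
- **Read key:** I then pressed the blue key. Contact came at about z = 0.084 m and it stopped at z = 0.079 m, which matches its 5 mm travel. The force rose from 3.8 N to 9.5 N at the stop, so it was fully down. I then lifted the fingers clear.
- **Last checks:** the final pictures show the green tab still at the pointer. The blue key looks fully up, though I judged that by eye. The zero key was not touched. The sample vial, bottle, spare vial and pen look to be where they were, and the arm was clear of everything.
- **Disagreement:** the fixed cameras and the wrist camera differed by about 3 mm on the turret's position. I used the wrist camera's values, and the moves worked with them.

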